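# Clear the chipped crystal and hold the display case open

## Task

A chipped rose-quartz point has been left lying on the glass lid of the display case: first put it in the wicker basket of seconds, with the lid still shut. Then lift the lid and hold it open with the gripper at 50 degrees from shut so that I can restock the case, never letting it drop; it falls shut by itself, so finish while still holding it there. Leave the other goods and the pen where they are.

Things in the scene. Friction and masses are not known exactly. Their poses are not given: they have to be found in the camera images.
- quartz: the chipped crystal: pink rose-quartz point, octagonal bar 30 mm across flats, 85 mm long with a pyramid tip, about 0.13 kg, lying on a flat on the lid's glass. Origin on its axis at half length, 15 mm above the glass; x along its length to the tip (full section from -42 to +17 mm, then it tapers). Can be gripped across its width from above
- basket: wicker basket of seconds, loose, rectangular, outside 200 mm (own x) by 150 mm (own y), 70 mm high, open on top, walls 7 mm (rim bead to 10 mm), 0.45 kg; two small tumbled stones lie in two corners. Origin at the centre of its underside, z up, inner floor 7 mm above it. It stands on the table left or right of the case
- hinge (a point): point on the lid's hinge axis, middle of the display case's far upper edge, 70 mm above the table. The case is a wooden box, 220 mm (own x) by 300 mm (own y), 70 mm high, and does not move. Axes are the case's: x level, from the front (knob) side to the hinge, y along the hinge, z up. The front face is 220 mm from this point along -x
- lid (a joint): opening angle of the lid in rad: 0 shut, grows as the knob side swings up about the hinge axis (own +y), stop at 1.40 (80 degrees); 50 degrees is 0.873. The hinge runs freely and has no stay: the lid falls shut from every angle
- lid_panel: the lid with its brass knob: wooden frame 220 by 300 mm, 18 mm thick, 25 mm wide, round a pane of clear glass; glass top 2 mm below the frame's top, 16 mm above the lid's underside, 86 mm above the table when shut; about 0.53 kg. Origin on the hinge axis at the middle of the far lower edge; axes those of the case when shut; turns with the lid
- knob (a point): centre of the brass knob's head, mid front edge of the lid; turns with the lid. Head: cylinder 24 mm diameter, 18 mm long along the lid's x, on a 10 mm stem; centre 29 mm in front of the front face of lid and case, 249 mm from the hinge axis and 9 mm above the lid's underside (79 mm above the table when shut). Pinched from above along y, it can turn between the pads as the lid swings
- tray: bystander: green tray 200 by 150 mm, 35 mm high, with four compartments of tumbled stones, loose, on the other side of the case from the basket. Origin at the centre of its underside
- salt_rock: bystander: salmon-pink rock-salt lump on a round wooden foot, 110 mm diameter, 177 mm high, to the left of the case. Origin at the centre of its underside
- pyramid: bystander: cream stone pyramid, 60 mm square, 62 mm high, between the robot and the case. Origin at the centre of its underside
- price_stand: bystander: blank card 100 by 70 mm on a wooden block, 85 mm high, beyond the case. Origin at the centre of its underside
- bracelet_stand: bystander: T-bar stand with bead bracelets, bar 180 mm long along own y, 165 mm high, to the right of the case. Origin at the centre of its underside
- pen: bystander: blue ballpoint pen, 135 mm long along own x, 11 mm thick, lying between the robot and the case. Origin on its underside near the middle
Mind the look-alikes: they are no part of the job. There is more than one size of the quartz; the job needs the largest.

How it is judged:
On the way:
1. the chipped point lies in the basket, let go and at rest, with the lid still shut (x of quartz in the frame of basket between -0.1 and 0.1 m and y of quartz in the frame of basket between -0.075 and 0.075 m and z of quartz in the frame of basket between 0.01 and 0.065 m and angle between basket's own z axis and vertical below 0.1 rad and height (world z) of basket below 0.01 m and contact force between the fingers and quartz below 0.1 N and linear speed of quartz below 0.05 m/s and value of joint lid below 0.1 rad), for 0.2 s.
At the end, for the whole second after the job is handed in: Lid at 50 degrees from shut within 5 (0.785 to 0.960 rad), still (under 0.1 rad/s), carried by the fingers alone (over 0.5 N); the chipped point at rest in the upright basket, its centre below 65 mm, untouched by the fingers; basket standing on the table (value of joint lid between 0.785 and 0.96 rad and velocity of joint lid between -0.1 and 0.1 rad/s and contact force between the fingers and lid_panel above 0.5 N and contact force between lid_panel and basket below 0.1 N and x of quartz in the frame of basket between -0.1 and 0.1 m and y of quartz in the frame of basket between -0.075 and 0.075 m and z of quartz in the frame of basket between 0.01 and 0.065 m and angle between basket's own z axis and vertical below 0.1 rad and height (world z) of basket below 0.01 m and contact force between the fingers and quartz below 0.1 N and linear speed of quartz below 0.05 m/s); the arm keeps its last pose, push and grip.
It fails at once if the lid drops (swings towards shut faster than 2 rad/s) (velocity of joint lid below -2 rad/s).
It fails at once if one of the other goods or the pen is moved by more than 30 mm (distance of any of tray, salt_rock, pyramid, price_stand, bracelet_stand, pen from where it was at the start of the episode above 0.03 m).
It also fails if it takes over 54 s, if anything falls off the work surface, if the arm or the gripper's body presses on something with over 40 N, if the wrist force passes 120 N, or if a joint passes its speed limit or range.

## Robot

A 6-joint arm with a two-finger parallel gripper is mounted at the origin on the work surface. World frame = base frame: x ahead of the robot, y to its left, z up, the work surface at z = 0. Lengths are in m, angles in rad, forces in N, time in s.
With the tool pointing down it reaches from about 0.3 to 0.875 m from the base axis. Payload 6.4 kg.
Tool frame: the origin (TCP) lies midway between the tips of the shut fingers; the grasp point (between the pads) lies 19 mm behind it; z points along the fingers, y is the line along which they close (so a half turn about z gives the same grasp; the last joint's range is limited). The gripper opens to 85 mm and grips with 20 to 120 N. Pads are 22 mm wide; open, the fingers measure 114 mm over their backs; the gripper's body (76 mm by 85 mm) begins 54 mm behind the grasp point. The pads swing forward as they close: fully open they stand 13 mm farther back than shut.
Start: joints at [-1.332, 0.181, 1.607, -0, 1.354, -0.206], TCP at [0.247, -0.519, 0.195] pointing down, gripper open.
Joint ranges: [-2.99, 2.99], [-0.89, 2.07], [0.3, 2.58], [-1.14, 4.28], [0, 2.63], [-3.12, 3.12]. Speed limits (rad/s): [2.57, 2.57, 3.01, 3.14, 3.14, 3.14].

## Interface

Orientations are given as a unit quaternion [w, x, y, z].
In Python, from cell import r, vision, ticket gives the robot as it stands. The module is installed in compiled form; this text tells all that it offers.
- The arm moves only by the tool apply_moves, never from a script. Its argument "deltas" is text: rows parted by semicolons, each of 6 numbers parted by spaces: the shift along the world's x, y, z in units of 1 m (1.0 is 1 m), then the turn, a rotation vector about the world's x, y, z in units of 90 degrees (1.0 is 90 degrees). In form: tx ty tz rx ry rz; .... A call has 1 to 8 rows; each row is the pose to reach, as a shift and turn from the pose commanded when the call began; what a row does not reach only later rows make up. A row lasts 1/12 s, in which the tool goes at most 41.7 mm and 7.16 degrees, less where a joint would pass 70% of its speed; a pose out of reach is approached as far as the arm can. A call with a number of a shift or a turn outside -1 to 1 is refused whole. A call with a gripper value outside its range is refused whole. "claw" is the opening, from -1 (shut) to 1 (fully open), set as the call begins (left out, the last holds). The fingers move at their own pace and stop on an object; "squeeze" is the grip in N (left out, the last holds). Time passes only in rows, so rows that repeat a pose let the fingers close. It gives the time, the measured TCP pose, the force, the opening and the grip force at its end, in the units of the state.
- r.state(): the state, without advancing time (a new reading comes with each control period).
- vision.grab_frame(name): name is "scene" or "top" or "wrist"; returns a dict with "frame" (420x560x3 uint8, red, green, blue), "fx", "fy", "cx", "cy" (pixels), "D" ([k1, k2, p1, p2, k3] as OpenCV has them; the pictures are not rectified), "cam_to_world" (4x4, takes a point from camera to world coordinates); the wrist camera has in their place "hand_eye" (4x4, takes a point from camera to tool coordinates, whose origin is the TCP and whose axes are the flange's). Camera axes: x right, y down, z forward; pixel columns grow to the right and rows downward; lengths in m; the calibration is good to about 2 mm. A picture is of the moment at which its call begins: read the wrist's pose just before it. There is no depth.
- ticket.close_job(): hands the job in; it is judged then, once.
The state is a dict: "clock": time; "joint_pos": joint angles; "qvel": joint speeds; "joint_efforts": joint torques, N m; "ee_pos": TCP position; "tcp_rot": TCP orientation; "contact_force": force on the tool from outside, world axes, zero at the start; "ft_torque": the same for the moment, N m; "width": opening from 0.0 (shut) to 1.0 (fully open); "gripper_force": force on a finger pad.
Only numpy, scipy, OpenCV 4.12 (cv2) and the standard library are available. Lean on these libraries where they do the work, as an engineer would, in place of code of your own. Each camera call takes 0.05 s, during which the arm holds its last target. There are 200 camera calls.

## Working session

There is one attempt and no reset: what is moved stays moved. The work goes in short steps, Python scripts to look and compute and a tool call to move; the robot and the scene stay as the last step left them, time stands still between calls to the robot, and variables do not carry over. Pictures are saved under pics/ and viewed, at most 10 in all, crops included, and the job is handed in when it is done.

Besides the shell and the picture viewer there is one more tool, called after "Request:" by a JSON object that holds its "fn" and its "kwargs". apply_moves: Moves the arm, as the interface text tells. Its arguments: {"type":"object","properties":{"deltas":{"type":"string"},"claw":{"type":"number"},"squeeze":{"type":"number"}},"required":["deltas"]}

```bash
mkdir -p pics
cat > h.py <<'E'
import numpy as np, cv2, json
from cell import r, vision, ticket
def K(c): return np.array([[c['fx'],0,c['cx']],[0,c['fy'],c['cy']],[0,0,1.]])
def grab(n):
    c=vision.grab_frame(n); return c
def save(c,p): cv2.imwrite(p,cv2.cvtColor(c['frame'],cv2.COLOR_RGB2BGR))
def toworld(c,uv,z):
    u=cv2.undistortPoints(np.array(uv,float).reshape(-1,1,2),K(c),np.array(c['D'],float)).reshape(-1,2)
    T=np.array(c['cam_to_world']); d=np.c_[u,np.ones(len(u))]@T[:3,:3].T; o=T[:3,3]
    z=np.broadcast_to(z,len(u)); return o+d*((z-o[2])/d[:,2])[:,None]
def topix(c,P):
    T=np.linalg.inv(np.array(c['cam_to_world'])); 
    return cv2.projectPoints(np.array(P,float).reshape(-1,1,3),cv2.Rodrigues(T[:3,:3])[0],T[:3,3],K(c),np.array(c['D'],float))[0].reshape(-1,2)
E
python3 - <<'E'
from h import *
import pickle
for n in ('top','scene'):
    c=grab(n); save(c,f'pics/{n}1.png'); pickle.dump(c,open(n+'.pkl','wb')); print(n,np.round(c['cam_to_world'],3).tolist(),c['fx'])
print(r.state())
E
```

```text
top [[0.02, -0.992, 0.121, 0.463], [-0.999, -0.024, -0.032, 0.021], [0.034, -0.121, -0.992, 1.147], [0.0, 0.0, 0.0, 1.0]] 485.34933358837947
scene [[0.438, 0.699, -0.566, 1.382], [0.899, -0.346, 0.268, -0.367], [-0.009, -0.626, -0.78, 1.206], [0.0, 0.0, 0.0, 1.0]] 539.2506694831372
{'clock': 0.1, 'joint_pos': array([-1.33227532e+00,  1.81485526e-01,  1.60790642e+00, -4.14041155e-06,
        1.35379821e+00, -2.06304659e-01]), 'qvel': array([-0.00105441, -0.0001696 , -0.00114539, -0.00010952, -0.00163233,
       -0.00072972]), 'joint_efforts': array([ 6.15594690e-04, -4.45875371e+01, -3.52238774e+01, -1.39831386e-04,
        4.08192442e-03, -1.41097704e-06]), 'ee_pos': array([ 0.24730118, -0.51848876,  0.1939645 ]), 'tcp_rot': array([-7.98615540e-04,  9.75367648e-01,  2.20584027e-01, -1.48869106e-05]), 'contact_force': array([ 0.00563662, -0.35773941,  0.35270741]), 'ft_torque': array([-0.0170513 , -0.02239996,  0.01613752]), 'gripper_force': 0.0, 'width': 1.003736450961838}
```

View pics/top1.png

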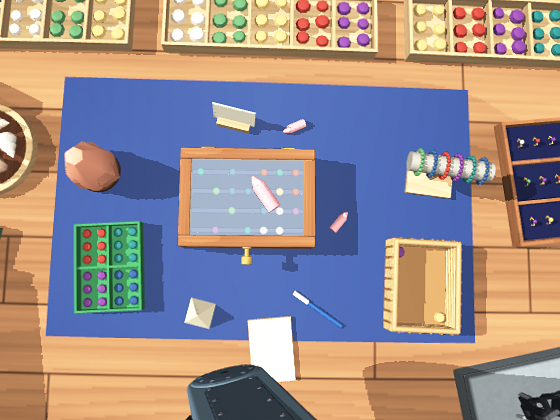

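View pics/scene1.png

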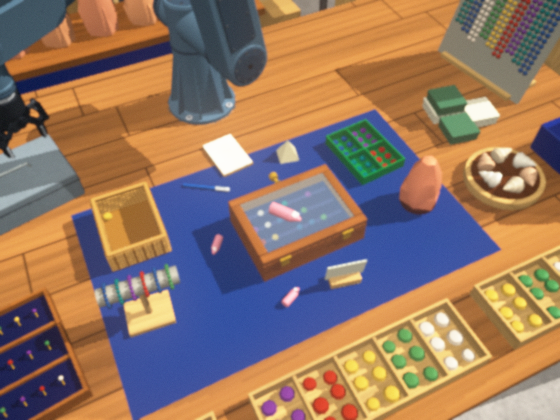

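The top view shows the case around (247,198) with its knob at (247,256), and the basket on the right at (424,285). Three things could be taken for the quartz: a large pink point on the glass at (264,194), a small one on the cloth at (339,221), and another small one on the cloth at (295,127). I choose the largest, the one on the lid at (264,194), and will check it in a close crop.

Run:
```python
from h import *
import pickle
c=pickle.load(open('top.pkl','rb')); f=c['frame']
a=cv2.resize(f[140:280,170:350],None,fx=4.4,fy=4.2,interpolation=cv2.INTER_CUBIC)
cv2.imwrite('pics/crop.png',cv2.cvtColor(a,cv2.COLOR_RGB2BGR))
hsv=cv2.cvtColor(f,cv2.COLOR_RGB2HSV).astype(int)
s=f[150:235,190:300].astype(int)
m=((s[...,0]>s[...,2]+25)&(s[...,0]>170)&(s[...,2]>s[...,1]-8)).astype(np.uint8)
n,l,st,ce=cv2.connectedComponentsWithStats(m)
k=1+st[1:,4].argmax(); print(st[k],ce[k]+[190,150])
ys,xs=np.nonzero(l==k); p=np.c_[xs+190,ys+150].astype(np.float32)
b=cv2.boxPoints(cv2.minAreaRect(p)); print(b); print(toworld(c,b,.101).round(4))
print('case top corners',toworld(c,[[180,150],[314,150],[315,246],[179,246]],.088).round(4))
print('knob',toworld(c,[[246.5,257]],.079).round(4))
print('basket rim',toworld(c,[[388,238],[461,241],[460,335],[385,331]],.07).round(4))
```

```text
[ 64  26  26  33 116] [269.65517241 193.19827586]
[[254.      176.     ]
 [259.57306 172.51685]
 [279.57306 204.51685]
 [274.      208.     ]]
[[ 0.6574  0.0298  0.101 ]
 [ 0.6654  0.0178  0.101 ]
 [ 0.5959 -0.0273  0.101 ]
 [ 0.588  -0.0154  0.101 ]]
case top corners [[ 0.7141  0.1956  0.088 ]
 [ 0.7225 -0.1029  0.088 ]
 [ 0.508  -0.1071  0.088 ]
 [ 0.5016  0.1886  0.088 ]]
knob [[0.4812 0.0419 0.079 ]]
basket rim [[ 0.5301 -0.2736  0.07  ]
 [ 0.5267 -0.4411  0.07  ]
 [ 0.3184 -0.4342  0.07  ]
 [ 0.3255 -0.2657  0.07  ]]
```

View pics/crop.png

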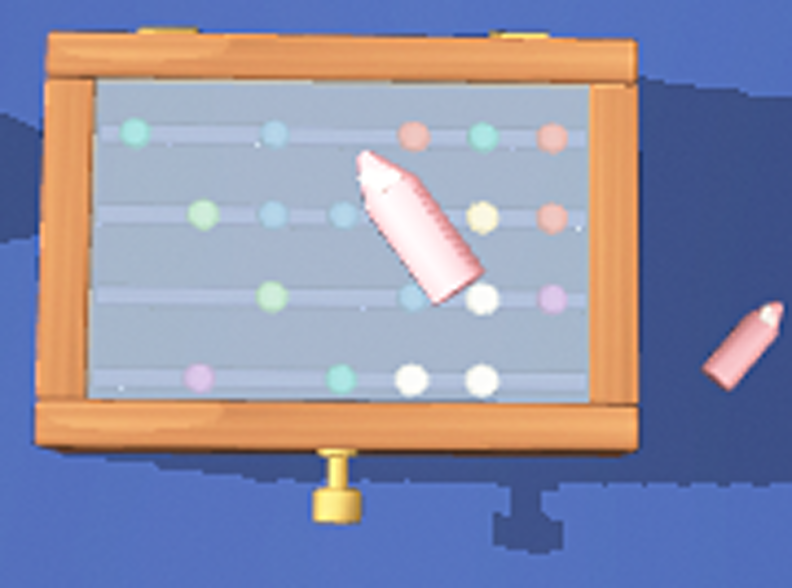

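The crop confirms it. The point on the glass runs from its tip at (252,176) to its butt at (274,208), about 84 × 29 mm, so it is the large one; the other at (339,221) is much shorter. The knob head is at about (246.5,260). Next I fit the poses.

Run:
```python
from h import *
import pickle
from scipy.optimize import least_squares
c=pickle.load(open('top.pkl','rb'))
o=lambda p:(np.array(p)+.5)/[4.4,4.2]-.5+[170,140]
cor=o([[48,35],[636,40],[637,449],[37,445]]); kn=o([337,504])
def model(p):
    x,y,a=p;R=np.array([[np.cos(a),-np.sin(a),0],[np.sin(a),np.cos(a),0],[0,0,1]])
    P=np.array([[0,.15,.088],[0,-.15,.088],[-.22,-.15,.088],[-.22,.15,.088],[-.249,0,.079]])
    return P@R.T+[x,y,0]
s=least_squares(lambda p:(topix(c,model(p))-np.r_[cor,[kn]]).ravel(),[.718,.045,.02])
print('hinge',s.x.round(4),'res',s.fun.round(1),'knob',model(s.x)[4].round(4),toworld(c,[kn],.079).round(4))
q=toworld(c,o([[362,152],[459.5,286.5]]),[.099,.101]); d=q[0]-q[1]
print('quartz tip,butt',q.round(4),'len',np.linalg.norm(d),'ang',np.degrees(np.arctan2(d[1],d[0])),'mid',q.mean(0).round(4), 'full section mid', (q[1]+.030*d/np.linalg.norm(d)).round(4))
b=toworld(c,[[397,238.5],[461,241],[460.5,335],[393.5,331]],.07);print(b.round(4),b.mean(0).round(4))
# scene check
c2=pickle.load(open('scene.pkl','rb')); f=c2['frame'].copy()
f=cv2.cvtColor(f,cv2.COLOR_RGB2BGR)
for p in np.r_[topix(c2,model(s.x)),topix(c2,q),topix(c2,b)]: cv2.circle(f,tuple(int(v) for v in p.round()),2,(0,255,0),-1)
cv2.imwrite('pics/chk.png',cv2.resize(f[110:300,80:380],(800,507),interpolation=cv2.INTER_CUBIC))
```

```text
hinge [0.7235 0.0459 0.0157] res [-0.5 -1.   0.4 -0.6  0.8  0.5 -0.8  0.6  0.2  0.4] knob [0.4745 0.042  0.079 ] [[0.4755 0.0424 0.079 ]]
quartz tip,butt [[ 0.658   0.0344  0.099 ]
 [ 0.5883 -0.0154  0.101 ]] len 0.085745312199913 ang 35.59121724081657 mid [0.6232 0.0095 0.1   ] full section mid [0.6127 0.002  0.1003]
[[ 0.5294 -0.2941  0.07  ]
 [ 0.5267 -0.4411  0.07  ]
 [ 0.3184 -0.4353  0.07  ]
 [ 0.3257 -0.2847  0.07  ]] [ 0.425  -0.3638  0.07  ]
```

View pics/chk.png

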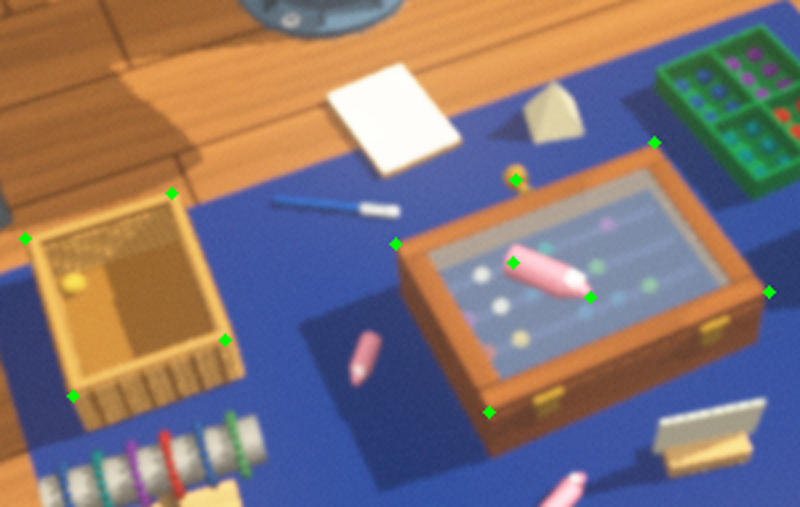

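The second camera agrees to within 2–3 px. The basket centre is about (0.425,-0.364), the quartz about (0.618,0.006) at 35°, and the knob (0.4745,0.042). I'm moving above the quartz.

Request:
{"fn": "apply_moves", "kwargs": {"deltas": "0.371 0.525 0.0 0 0 0.1;0.371 0.525 0.0 0 0 0.1;0.371 0.525 0.0 0 0 0.1;0.371 0.525 0.0 0 0 0.1;0.371 0.525 0.0 0 0 0.1;0.371 0.525 0.0 0 0 0.1;0.371 0.525 0.0 0 0 0.1;0.371 0.525 0.0 0 0 0.1", "claw": 1, "squeeze": 40}}

```text
clock: 0.77
ee_pos: [0.4404, -0.2448, 0.1946]
tcp_rot: [-0.0, 0.955, 0.296, -0.0]
contact_force: [0.7, -0.6, 0.7]
width: 0.997
gripper_force: 0.0
```

Request:
{"fn": "apply_moves", "kwargs": {"deltas": "0.178 0.251 -0.04 0 0 0;0.178 0.251 -0.04 0 0 0;0.178 0.251 -0.04 0 0 0;0.178 0.251 -0.04 0 0 0;0.178 0.251 -0.04 0 0 0;0.178 0.251 -0.04 0 0 0;0.178 0.251 -0.04 0 0 0;0.178 0.251 -0.04 0 0 0"}}

```text
clock: 1.43
ee_pos: [0.6189, 0.0086, 0.1534]
tcp_rot: [-0.001, 0.955, 0.298, -0.0]
contact_force: [-0.5, -0.6, 0.5]
width: 1.001
gripper_force: 0.0
```

Run:
```python
from h import *
s=r.state(); c=grab('wrist'); save(c,'pics/w1.png')
w,x,y,z=s['tcp_rot']; 
from scipy.spatial.transform import Rotation as R
T=np.eye(4);T[:3,:3]=R.from_quat([x,y,z,w]).as_matrix();T[:3,3]=s['ee_pos']
c['cam_to_world']=T@np.array(c['hand_eye'])
import pickle; pickle.dump(c,open('w.pkl','wb'))
print(s['ee_pos'],s['tcp_rot'],np.round(c['hand_eye'],3).tolist())
print(topix(c,[[.658,.0344,.099],[.5883,-.0154,.101],[.618,.006,.101]]))
```

```text
[0.61893599 0.00863865 0.15343961] [-8.91856268e-04  9.54629609e-01  2.97794389e-01 -1.25622598e-04] [[-0.0, -0.953, -0.302, 0.077], [1.0, -0.001, 0.0, -0.0], [-0.0, -0.302, 0.953, -0.178], [0.0, 0.0, 0.0, 1.0]]
[[282.24358329 157.21877191]
 [283.69826783 258.92515527]
 [282.94030843 218.24671983]]
```

View pics/w1.png

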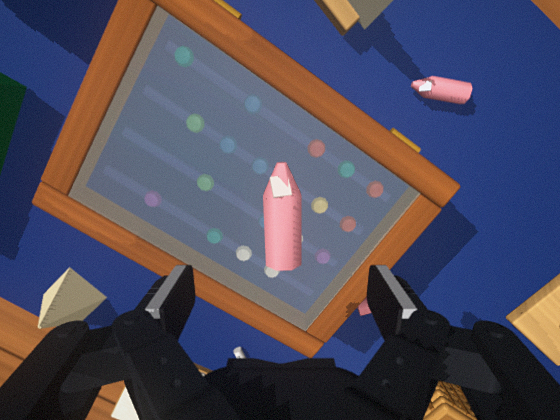

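The wrist view shows the quartz axis vertical in the image, from (282,162) to (283,268), centred between the fingers. It sits about 5 mm nearer than predicted, so I adjust and descend.

Request:
{"fn": "apply_moves", "kwargs": {"deltas": "-0.002 -0.003 -0.03 0 0 0;-0.003 -0.004 -0.05 0 0 0;-0.003 -0.004 -0.06 0 0 0;-0.003 -0.004 -0.064 0 0 0;-0.003 -0.004 -0.064 0 0 0;-0.003 -0.004 -0.064 0 0 0"}}

```text
clock: 1.98
ee_pos: [0.6154, -0.0002, 0.0917]
tcp_rot: [0.0, 0.955, 0.296, 0.001]
contact_force: [0.1, -0.5, 1.3]
width: 0.998
gripper_force: 0.0
```

Request:
{"fn": "apply_moves", "kwargs": {"deltas": "0 0 0 0 0 0;0 0 0 0 0 0;0 0 0 0 0 0;0 0 0 0 0 0;0 0 0 0 0 0;0 0 0 0 0 0;0 0 0 0 0 0;0 0 0 0 0 0", "claw": -1}}

```text
clock: 2.65
ee_pos: [0.6148, 0.0002, 0.0908]
tcp_rot: [-0.0, 0.955, 0.296, 0.0]
contact_force: [-0.3, -0.7, -0.3]
width: -0.003
gripper_force: 0.0
```

The fingers shut on nothing, so I need to look.

```bash
cat >> h.py <<'E'
from scipy.spatial.transform import Rotation as R
def wrist():
    s=r.state(); c=grab('wrist'); w,x,y,z=s['tcp_rot']
    T=np.eye(4);T[:3,:3]=R.from_quat([x,y,z,w]).as_matrix();T[:3,3]=s['ee_pos']
    c['cam_to_world']=T@np.array(c['hand_eye']); return c
E
python3 - <<'E'
from h import *
c=wrist(); t=grab('top'); s=grab('scene')
a=cv2.resize(c['frame'],(400,300)); b=cv2.resize(t['frame'][140:290,170:370],(400,300)); d=cv2.resize(s['frame'][130:290,190:390],(400,300),interpolation=cv2.INTER_CUBIC)
im=np.vstack([np.hstack([a,b]),np.hstack([d,0*d])])
cv2.imwrite('pics/m2.png',im[...,::-1]); print(r.state()['width'],r.state()['clock'])
E
```

```text
0.004019736582105208 2.8
```

View pics/m2.png

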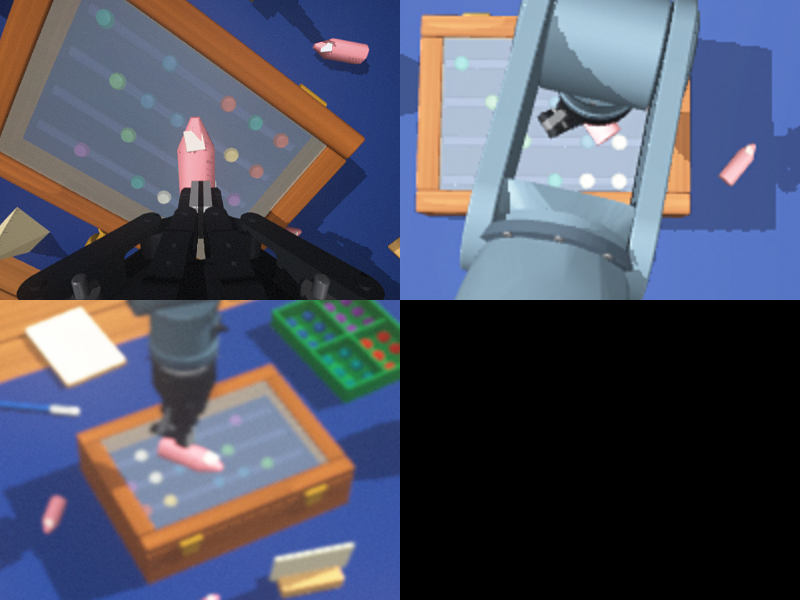

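Run:
```python
from h import *
import pickle
c2=pickle.load(open('scene.pkl','rb')); w=pickle.load(open('w.pkl','rb'))
s=r.state(); e=s['ee_pos']; print(e,s['width'],s['contact_force'],s['clock'],w['fx'],w['cy'])
P=[e,e+[0,0,.03],[.6232,.0095,.101],[.5883,-.0154,.101],[.658,.0344,.099]]
print(topix(c2,P))
q=wrist(); print(topix(q,P))
sc=grab('scene')
a=cv2.resize(sc['frame'][165:240,230:330],(800,600),interpolation=cv2.INTER_CUBIC)
A=cv2.resize(q['frame'][130:360,160:400],(400,384),interpolation=cv2.INTER_CUBIC)
im=np.zeros((600,800,3),np.uint8); im[:384,:400]=A; im[:300,400:]=cv2.resize(a,(400,300))
cv2.imwrite('pics/m3.png',im[...,::-1])
```

```text
[6.14737787e-01 2.02682160e-04 9.07222049e-02] 0.004019736582105208 [0.05132391 0.30764342 0.1263036 ] 2.8 298.7915100884862 210.84003989614038
[[281.86425782 215.31209259]
 [281.78856668 208.19763291]
 [286.51304595 213.96242993]
 [272.00400791 207.80361582]
 [301.26563012 220.68072913]]
[[280.91314407 241.37729401]
 [280.99092158 263.19904079]
 [276.14189215 229.38576556]
 [277.65910395 291.65558651]
 [274.36490617 157.00107776]]
```

View pics/m3.png

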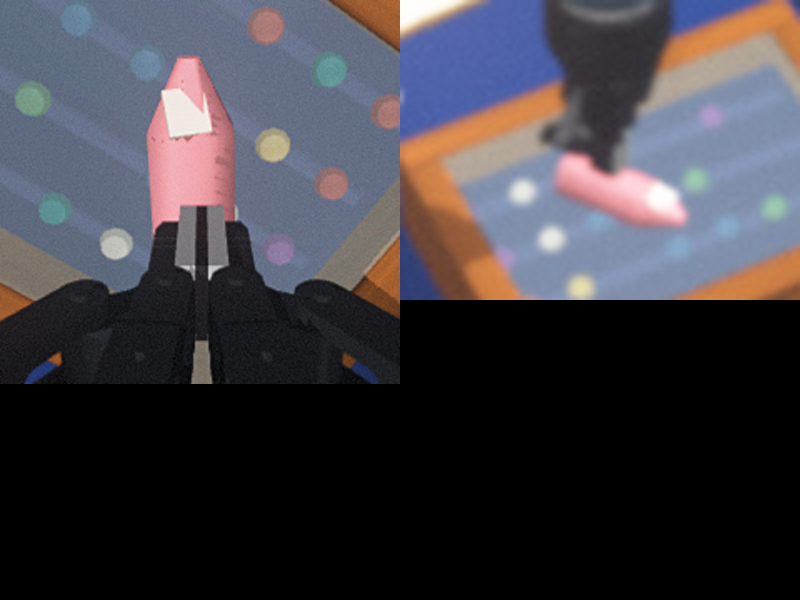

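The wrist and scene views both show the shut fingertips about 30 mm above the reported TCP, just over the top of the quartz, which hasn't moved. I'll raise the tool and check where the tips sit in the wrist image against a plain background.

Request:
{"fn": "apply_moves", "kwargs": {"deltas": "0 0 0.04 0 0 0;0 0 0.04 0 0 0;0 0 0.04 0 0 0"}}

```text
clock: 3.15
ee_pos: [0.617, -0.0002, 0.1337]
tcp_rot: [0.001, 0.955, 0.296, 0.002]
contact_force: [-0.0, -0.8, -0.1]
width: 0.002
gripper_force: 0.0
```

Run:
```python
from h import *
q=wrist(); s=r.state(); print(s['ee_pos'],s['contact_force'],s['width'])
im=np.zeros((460,800,3),np.uint8); im[:384,:400]=cv2.resize(q['frame'][130:360,160:400],(400,384),interpolation=cv2.INTER_CUBIC)
sc=grab('scene'); im[:300,400:]=cv2.resize(sc['frame'][150:225,230:330],(400,300),interpolation=cv2.INTER_CUBIC)
cv2.imwrite('pics/m4.png',im[...,::-1])
e=s['ee_pos']; print(topix(q,[e]),topix(sc,[e,e+[0,0,.03]]))
```

```text
[6.15655907e-01 3.21272196e-05 1.31940375e-01] [-0.24944522  0.56963598 -0.8317267 ] -7.481005172610549e-05
[[279.43217112 241.66487158]] [[281.8580939  205.7522267 ]
 [281.78051556 198.29944136]]
```

View pics/m4.png

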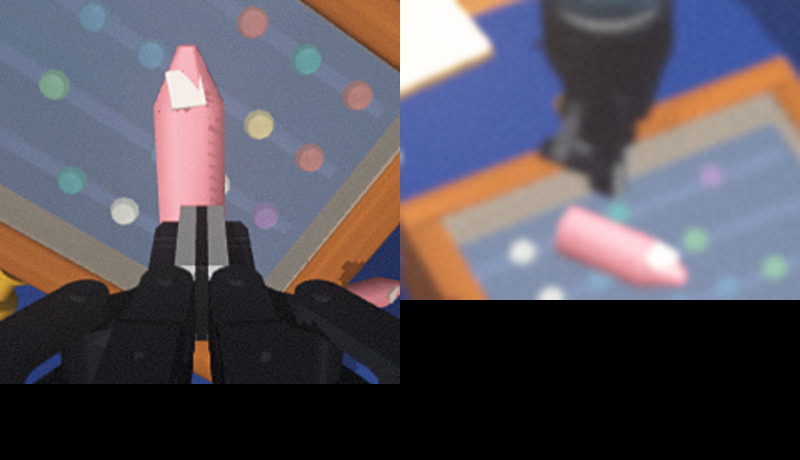

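The tips sit at the same image row against free background, so they're unoccluded. The real tips are about 30 mm behind (above) the reported TCP, a constant tool-length error, with no sideways error. From here I command z 30 mm lower: open, descend in stages and watch the force.

Request:
{"fn": "apply_moves", "kwargs": {"deltas": "0 0 0.02 0 0 0;0 0 0.02 0 0 0;0 0 0.02 0 0 0;0 0 0.02 0 0 0;0 0 0.02 0 0 0;0 0 0.02 0 0 0;0 0 -0.01 0 0 0;0 0 -0.03 0 0 0", "claw": 1}}

```text
clock: 3.92
ee_pos: [0.615, 0.0001, 0.0999]
tcp_rot: [0.0, 0.955, 0.296, 0.0]
contact_force: [-0.5, 0.1, -1.2]
width: 1.0
gripper_force: 0.0
```

Request:
{"fn": "apply_moves", "kwargs": {"deltas": "0 0 -0.01 0 0 0;0 0 -0.02 0 0 0;0 0 -0.03 0 0 0;0 0 -0.036 0 0 0;0 0 -0.036 0 0 0"}}

```text
clock: 4.33
ee_pos: [0.6142, 0.0003, 0.0636]
tcp_rot: [-0.0, 0.955, 0.296, -0.001]
contact_force: [-0.5, 0.4, -0.3]
width: 0.998
gripper_force: 0.0
```

Request:
{"fn": "apply_moves", "kwargs": {"deltas": "0 0 0 0 0 0;0 0 0 0 0 0;0 0 0 0 0 0;0 0 0 0 0 0;0 0 0 0 0 0;0 0 0 0 0 0", "claw": -1}}

```text
clock: 4.83
ee_pos: [0.6153, 0.0002, 0.0657]
tcp_rot: [0.0, 0.955, 0.296, 0.001]
contact_force: [-1.4, -0.3, 4.7]
width: 0.335
gripper_force: 39.8
```

Gripped: the opening is 28.5 mm at 40 N. Lifting.

Request:
{"fn": "apply_moves", "kwargs": {"deltas": "0 0 0.02 0 0 0;0 0 0.06 0 0 0;0 0 0.1 0 0 0;0 0 0.11 0 0 0;0 0 0.11 0 0 0"}}

```text
clock: 5.25
ee_pos: [0.6178, -0.0004, 0.1797]
tcp_rot: [0.002, 0.955, 0.296, 0.004]
contact_force: [0.8, 0.1, -1.8]
width: 0.334
gripper_force: 40.0
```

Request:
{"fn": "apply_moves", "kwargs": {"deltas": "-0.03 -0.02 0 0 0 -0.05;-0.18 -0.33 0 0 0 -0.41;-0.18 -0.33 0 0 0 -0.41;-0.18 -0.33 0 0 0 -0.41;-0.18 -0.33 0 0 0 -0.41;-0.18 -0.33 0 0 0 -0.41;-0.18 -0.33 0 0 0 -0.41;-0.18 -0.33 0 0 0 -0.41"}}

```text
clock: 5.92
ee_pos: [0.4555, -0.2829, 0.1724]
tcp_rot: [-0.001, 1.0, -0.021, -0.001]
contact_force: [0.8, -0.8, -1.5]
width: 0.331
gripper_force: 40.0
```

Request:
{"fn": "apply_moves", "kwargs": {"deltas": "-0.037 -0.081 0 0 0 0;-0.037 -0.081 0 0 0 0;-0.037 -0.081 0 0 0 0;-0.037 -0.081 -0.03 0 0 0;-0.037 -0.081 -0.07 0 0 0;-0.037 -0.081 -0.09 0 0 0;-0.037 -0.081 -0.09 0 0 0"}}

```text
clock: 6.5
ee_pos: [0.4169, -0.3584, 0.0773]
tcp_rot: [-0.005, 1.0, -0.021, -0.004]
contact_force: [-0.6, 0.3, -1.4]
width: 0.333
gripper_force: 40.1
```

Run:
```python
from h import *
t=grab('top'); s=grab('scene'); w=wrist()
d=lambda a:cv2.resize(a,(400,300),interpolation=cv2.INTER_CUBIC)
im=np.vstack([np.hstack([d(w['frame']),d(t['frame'][205:355,350:550])]),np.hstack([d(s['frame'][160:280,70:230]),np.zeros((300,400,3),np.uint8)])])
cv2.imwrite('pics/m5.png',im[...,::-1]); print(r.state()['ee_pos'])
```

```text
[ 0.42097808 -0.36324236  0.08495064]
```

View pics/m5.png

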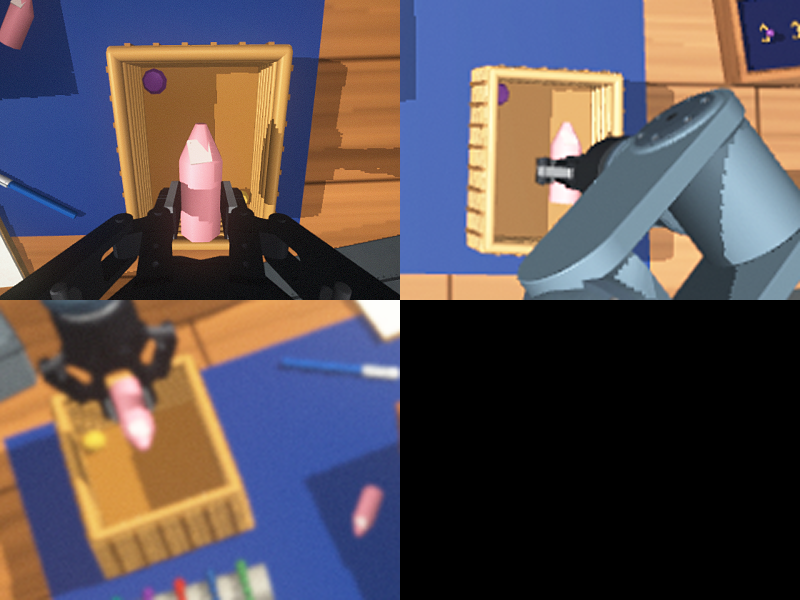

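The wrist view shows the quartz held level, tip forward, over the middle of the basket, with the stones clear in the corners. I lower it, release it with a small opening, and raise.

Request:
{"fn": "apply_moves", "kwargs": {"deltas": "0 0 -0.03 0 0 0;0 0 -0.06 0 0 0;0 0 -0.08 0 0 0;0 0 -0.09 0 0 0;0 0 -0.093 0 0 0;0 0 -0.093 0 0 0;0 0 -0.093 0 0 0"}}

```text
clock: 7.23
ee_pos: [0.4219, -0.3648, -0.0063]
tcp_rot: [0.001, 1.0, -0.021, 0.001]
contact_force: [0.6, -0.1, -1.5]
width: 0.33
gripper_force: 40.1
```

Request:
{"fn": "apply_moves", "kwargs": {"deltas": "0 0 0 0 0 0;0 0 0 0 0 0;0 0 0 0 0 0;0 0 0 0 0 0", "claw": 0.1}}

```text
clock: 7.57
ee_pos: [0.4212, -0.3639, -0.0073]
tcp_rot: [0.001, 1.0, -0.021, 0.0]
contact_force: [0.4, -0.5, -0.6]
width: 0.553
gripper_force: 0.0
```

Request:
{"fn": "apply_moves", "kwargs": {"deltas": "0 0 0.02 0 0 0;0 0 0.05 0 0 0;0 0 0.09 0 0 0;0 0 0.13 0 0 0;0 0 0.17 0 0 0;0 0 0.18 0 0 0;0 0 0.18 0 0 0;0 0 0.18 0 0 0"}}

```text
clock: 8.23
ee_pos: [0.4209, -0.3636, 0.1722]
tcp_rot: [0.001, 1.0, -0.021, 0.0]
contact_force: [-0.1, -0.1, -1.1]
width: 0.555
gripper_force: 0.0
```

Run:
```python
from h import *
w=wrist(); s=r.state(); print(s['ee_pos'],s['contact_force'])
f=w['frame'][:260].astype(int); m=((f[...,0]>f[...,2]+40)&(f[...,0]>150)&(f[...,2]>f[...,1]-8)).astype(np.uint8)
n,l,st,ce=cv2.connectedComponentsWithStats(m)
for k in range(1,n):
    if st[k,4]>80:
        ys,xs=np.nonzero(l==k); b=cv2.boxPoints(cv2.minAreaRect(np.c_[xs,ys].astype(np.float32)))
        print(st[k],toworld(w,b,.022).round(3).tolist())
```

```text
[ 0.42025425 -0.36274585  0.17068162] [ 0.58131065  0.40286003 -0.30056511]
[ 71  27  36  54 933] [[0.551, -0.154, 0.022], [0.594, -0.19, 0.022], [0.584, -0.207, 0.022], [0.541, -0.172, 0.022]]
[ 268  141   27   80 1204] [[0.473, -0.353, 0.022], [0.472, -0.38, 0.022], [0.382, -0.378, 0.022], [0.384, -0.348, 0.022]]
```

The quartz lies on the basket floor at (0.427,-0.365). Next is the knob.

Request:
{"fn": "apply_moves", "kwargs": {"deltas": "0.054 0.405 0 0 0 0.04;0.054 0.405 0 0 0 0.04;0.054 0.405 0 0 0 0.04;0.054 0.405 0 0 0 0.04;0.054 0.405 0 0 0 0.04;0.054 0.405 0 0 0 0.04;0.054 0.405 0 0 0 0.04;0.054 0.405 0 0 0 0.04", "claw": 1}}

```text
clock: 8.95
ee_pos: [0.4631, -0.0306, 0.1694]
tcp_rot: [-0.001, 1.0, 0.01, -0.002]
contact_force: [1.7, -0.4, -0.6]
width: 0.996
gripper_force: 0.0
```

Request:
{"fn": "apply_moves", "kwargs": {"deltas": "0.011 0.079 -0.03 0 0 0;0.011 0.079 -0.03 0 0 0;0.011 0.079 -0.03 0 0 0;0.011 0.079 -0.03 0 0 0;0.011 0.079 -0.03 0 0 0"}}

```text
clock: 9.37
ee_pos: [0.4746, 0.0462, 0.1401]
tcp_rot: [-0.0, 1.0, 0.011, -0.002]
contact_force: [-0.0, -0.5, 0.2]
width: 1.003
gripper_force: 0.0
```

Run:
```python
from h import *
w=wrist(); s=r.state(); print(s['ee_pos'],s['tcp_rot'],s['width'])
save(w,'pics/w6.png'); print(topix(w,[[.4745,.042,.079],[.4835,.042,.091],[.4655,.042,.091],[.7235-.22,.0459-.0035,.088]]))
```

```text
[0.47516584 0.0453934  0.14080363] [ 4.92105417e-05  9.99947911e-01  1.01531752e-02 -1.04233757e-03] 0.9959649161887786
[[285.51910717 212.25788894]
 [286.06339116 206.1376648 ]
 [285.46102016 227.40538391]
 [286.1760965  180.50321752]]
```

View pics/w6.png

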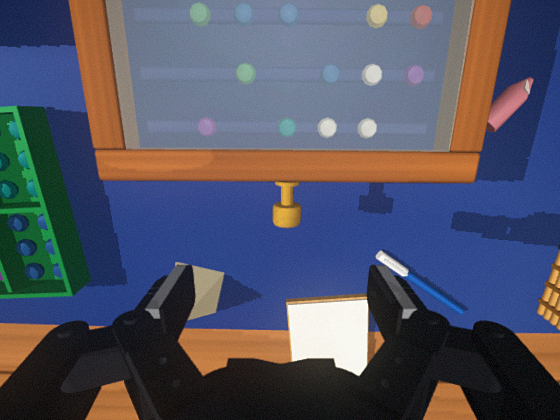

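The knob head at (287,214) and the frame edge at row 181 match the prediction to within 2 px. I descend with a -4 mm y correction and pinch.

Request:
{"fn": "apply_moves", "kwargs": {"deltas": "0 -0.004 -0.03 0 0 0;0 -0.004 -0.06 0 0 0;0 -0.004 -0.08 0 0 0;0 -0.004 -0.1 0 0 0;0 -0.004 -0.107 0 0 0;0 -0.004 -0.107 0 0 0"}}

```text
clock: 9.92
ee_pos: [0.4743, 0.0408, 0.0332]
tcp_rot: [-0.0, 1.0, 0.009, -0.002]
contact_force: [-1.5, 0.3, 0.6]
width: 1.002
gripper_force: 0.0
```

Request:
{"fn": "apply_moves", "kwargs": {"deltas": "0 0 0 0 0 0;0 0 0 0 0 0;0 0 0 0 0 0;0 0 0 0 0 0;0 0 0 0 0 0;0 0 0 0 0 0;0 0 0 0 0 0;0 0 0 0 0 0", "claw": -1, "squeeze": 40}}

```text
clock: 10.58
ee_pos: [0.4765, 0.0413, 0.0359]
tcp_rot: [0.001, 1.0, 0.011, 0.001]
contact_force: [-2.2, -3.3, 6.5]
width: 0.255
gripper_force: 39.0
```

The knob is gripped. I lift along the arc.

Request:
{"fn": "apply_moves", "kwargs": {"deltas": "0.001 0 0.011 0 0 0;0.002 0 0.022 0 0 0;0.003 0 0.032 0 0 0;0.005 0 0.043 0 0 0;0.008 0 0.054 0 0 0;0.011 0 0.064 0 0 0;0.014 0 0.0745 0 0 0;0.018 0 0.0845 0 0 0"}}

```text
clock: 11.25
ee_pos: [0.4953, 0.0416, 0.1206]
tcp_rot: [0.0, 1.0, 0.01, 0.002]
contact_force: [6.7, -2.4, -5.6]
width: 0.26
gripper_force: 39.7
```

Request:
{"fn": "apply_moves", "kwargs": {"deltas": "0.0044 0 0.010 0 0 0;0.009 0 0.020 0 0 0;0.0143 0 0.0295 0 0 0;0.020 0 0.039 0 0 0;0.026 0.001 0.048 0 0 0;0.032 0.001 0.0567 0 0 0;0.039 0.001 0.065 0 0 0;0.046 0.001 0.0734 0 0 0"}}

```text
clock: 11.92
ee_pos: [0.5403, 0.0423, 0.1928]
tcp_rot: [0.001, 1.0, 0.01, 0.0]
contact_force: [7.2, -3.4, -8.2]
width: 0.256
gripper_force: 39.5
```

```bash
python3 -c "
from h import *
s=r.state();print(s['ee_pos'],s['contact_force'],s['width'],s['gripper_force'],s['ft_torque'])"
```

```text
[0.54032412 0.04225156 0.19277329] [ 7.16277608 -3.37598136 -8.17850945] 0.25576691912378563 39.549983739852905 [-0.67852625 -0.93599222  0.04111161]
```

Request:
{"fn": "apply_moves", "kwargs": {"deltas": "0.0074 0 0.008 0 0 0;0.0152 0 0.0155 0 0 0;0.0234 0 0.0226 0 0 0;0.0317 0 0.0295 0 0 0;0.0317 0 0.0295 0 0 0;0.0317 0 0.0295 0 0 0;0.0317 0 0.0295 0 0 0;0.0317 0 0.0295 0 0 0"}}

```text
clock: 12.58
ee_pos: [0.571, 0.0428, 0.2213]
tcp_rot: [0.0, 1.0, 0.01, -0.0]
contact_force: [3.6, -4.0, -8.4]
width: 0.257
gripper_force: 40.6
```

Run:
```python
from h import *
from scipy.optimize import least_squares
s=r.state();print(s['ee_pos'],s['contact_force'],s['width'],s['gripper_force'])
c=grab('scene'); t=grab('top'); save(c,'pics/s7.png'); save(t,'pics/t7.png')
# edges: compare lid outline prediction for several angles with image gradient
H=np.array([.7235,.0459,.07]);a=.0157
Rz=R.from_euler('z',a).as_matrix()
def edge(P,Q,n=60): return P+(Q-P)*np.linspace(.06,.94,n)[:,None]
for name,im in (('scene',c),('top',t)):
    g=cv2.GaussianBlur(im['frame'],(3,3),0).astype(np.float32)
    G=np.max([np.hypot(cv2.Sobel(g[...,i],-1,1,0),cv2.Sobel(g[...,i],-1,0,1)) for i in range(3)],0)
    sc=[]
    A=np.arange(35,66)
    for d in A:
        L=R.from_euler('y',np.radians(d)).as_matrix()
        f=lambda x,y,z:H+Rz@(L@np.array([x,y,z]))
        pts=np.vstack([edge(f(-.22,.15,.018),f(-.22,-.15,.018)),edge(f(-.195,.125,.018),f(-.195,-.125,.018)),edge(f(-.22,.15,0),f(-.22,-.15,0))])
        p=topix(im,pts).astype(np.float32)
        sc.append(cv2.remap(G,p[:,0].reshape(-1,1),p[:,1].reshape(-1,1),cv2.INTER_LINEAR).mean())
    o=np.argsort(sc)[::-1][:5]; print(name,[(int(A[i]),round(float(sc[i]))) for i in o])
# quartz in the top image
f=t['frame'][225:345,380:475].astype(int);m=((f[...,0]>f[...,2]+25)&(f[...,0]>150)&(f[...,2]>f[...,1]-8))
ys,xs=np.nonzero(m); 
if len(xs): print('quartz',len(xs),toworld(t,[[xs.mean()+380,ys.mean()+225]],.022))
```

```text
[0.57102927 0.04278421 0.22133592] [ 3.56369    -4.03481071 -8.37413552] 0.25681136425133094 40.579803586006165
scene [(45, 259), (46, 257), (44, 254), (47, 247), (43, 245)]
top [(39, 106), (44, 97), (42, 95), (43, 92), (45, 92)]
quartz 136 [[ 0.41791136 -0.3591266   0.022     ]]
```

The scene score says 45° while the kinematics say 50°. I'll check that edge score for bias on the shut-lid picture, and by separate edges.

Run:
```python
from h import *
import pickle
c0=pickle.load(open('scene.pkl','rb')); t0=pickle.load(open('top.pkl','rb')); c=grab('scene'); t=grab('top')
H=np.array([.7235,.0459,.07]);Rz=R.from_euler('z',.0157).as_matrix()
E={'top':(-.22,.018),'in':(-.195,.018),'bot':(-.22,0)}
for name,im,A in (('scene0',c0,np.arange(-8,9,.5)),('scene',c,np.arange(36,62,.5)),('topcam',t,np.arange(36,62,.5))):
    g=cv2.GaussianBlur(im['frame'],(3,3),0).astype(np.float32)
    G=np.max([np.hypot(cv2.Sobel(g[...,i],-1,1,0),cv2.Sobel(g[...,i],-1,0,1)) for i in range(3)],0)
    for k,(x,z) in E.items():
        for side in (1,-1):
            sc=[]
            for d in A:
                L=R.from_euler('y',np.radians(d)).as_matrix()
                p=topix(im,H+(np.array([[x,side*y,z] for y in np.linspace(.05,.12,40)])@L.T)@Rz.T).astype(np.float32)
                sc.append(cv2.remap(G,p[:,0].reshape(-1,1),p[:,1].reshape(-1,1),cv2.INTER_LINEAR).mean())
            sc=np.array(sc); pk=[i for i in range(1,len(A)-1) if sc[i]>=sc[i-1] and sc[i]>sc[i+1]]
            pk.sort(key=lambda i:-sc[i]); print(name,k,side,[(float(A[i]),int(sc[i])) for i in pk[:3]])
```

```text
scene0 top 1 [(0.0, 299)]
scene0 top -1 [(0.0, 288)]
scene0 in 1 [(0.0, 170)]
scene0 in -1 [(0.5, 165)]
scene0 bot 1 [(5.0, 299), (-3.5, 171)]
scene0 bot -1 [(5.0, 289), (-3.5, 162)]
scene top 1 [(44.0, 281)]
scene top -1 [(44.0, 229)]
scene in 1 [(46.0, 288), (59.0, 85)]
scene in -1 [(45.5, 308), (58.5, 177)]
scene bot 1 [(47.5, 280)]
scene bot -1 [(47.5, 229)]
topcam top 1 [(41.5, 160), (39.0, 121), (43.5, 87)]
topcam top -1 [(44.5, 245), (52.0, 167), (60.5, 115)]
topcam in 1 [(37.5, 95), (51.5, 60), (48.5, 60)]
topcam in -1 [(39.0, 243), (48.0, 166), (60.0, 120)]
topcam bot 1 [(46.0, 158), (43.5, 120), (48.0, 87)]
topcam bot -1 [(49.0, 247), (56.5, 164), (46.0, 110)]
```

The scene camera is unbiased with the lid shut, and its inner frame edge says about 46°; the knob has settled a bit in the pads. I raise another ~4.5°.

Request:
{"fn": "apply_moves", "kwargs": {"deltas": "0.004 0 0.0037 0 0 0;0.008 0 0.0072 0 0 0;0.012 0 0.0105 0 0 0;0.0155 0 0.013 0 0 0;0.0155 0 0.013 0 0 0;0.0155 0 0.013 0 0 0;0.0155 0 0.013 0 0 0"}}

```text
clock: 13.37
ee_pos: [0.5865, 0.043, 0.2335]
tcp_rot: [-0.0, 1.0, 0.01, -0.001]
contact_force: [5.6, -2.6, -12.4]
width: 0.253
gripper_force: 39.9
```

```bash
cat > ang.py <<'E'
from h import *
s=r.state();print(s['clock'],s['ee_pos'].round(4),s['contact_force'].round(1),s['width'],s['gripper_force'])
H=np.array([.7235,.0459,.07]);Rz=R.from_euler('z',.0157).as_matrix();A=np.arange(38,62,.5)
c=grab('scene'); save(c,'pics/s8.png'); g=cv2.GaussianBlur(c['frame'],(3,3),0).astype(np.float32)
G=np.max([np.hypot(cv2.Sobel(g[...,i],-1,1,0),cv2.Sobel(g[...,i],-1,0,1)) for i in range(3)],0)
def score(f,lab):
    sc=[]
    for d in A:
        p=topix(c,H+(f@R.from_euler('y',np.radians(d)).as_matrix().T)@Rz.T).astype(np.float32)
        sc.append(cv2.remap(G,p[:,0].reshape(-1,1),p[:,1].reshape(-1,1),cv2.INTER_LINEAR).mean())
    sc=np.array(sc);i=np.argsort(-sc)[:4];print(lab,[(float(A[j]),int(sc[j])) for j in i])
y=np.linspace(.05,.12,40);x=np.linspace(-.21,-.05,60)
for sd in (1,-1):
    for k,(X,Z) in {'top':(-.22,.018),'in':(-.195,.018),'bot':(-.22,0)}.items(): score(np.c_[0*y+X,sd*y,0*y+Z],(k,sd))
    score(np.c_[x,0*x+sd*.15,0*x+.018],('side',sd)); score(np.c_[x*.9,0*x+sd*.125,0*x+.018],('sidein',sd))
E
python3 ang.py
```

```text
13.3667 [0.5865 0.043  0.2335] [  5.6  -2.6 -12.4] 0.25290109314576675 39.93375599384308
('top', 1) [(48.5, 279), (49.0, 277), (48.0, 276), (49.5, 271)]
('in', 1) [(51.0, 271), (50.5, 271), (50.0, 266), (51.5, 265)]
('bot', 1) [(52.5, 278), (52.0, 276), (53.0, 276), (51.5, 271)]
('side', 1) [(52.0, 292), (52.5, 290), (51.5, 289), (53.0, 283)]
('sidein', 1) [(49.0, 192), (49.5, 192), (48.5, 192), (50.0, 191)]
('top', -1) [(48.5, 218), (49.0, 218), (48.0, 215), (49.5, 213)]
('in', -1) [(50.5, 302), (50.0, 300), (51.0, 297), (49.5, 292)]
('bot', -1) [(52.5, 218), (53.0, 217), (52.0, 215), (53.5, 213)]
('side', -1) [(48.0, 189), (47.5, 189), (48.5, 189), (47.0, 188)]
('sidein', -1) [(49.5, 211), (50.0, 210), (49.0, 210), (50.5, 209)]
```

All edges agree on about 50°. I hold briefly to check for creep.

Request:
{"fn": "apply_moves", "kwargs": {"deltas": "0 0 0 0 0 0;0 0 0 0 0 0;0 0 0 0 0 0;0 0 0 0 0 0;0 0 0 0 0 0;0 0 0 0 0 0;0 0 0 0 0 0;0 0 0 0 0 0"}}

```text
clock: 14.08
ee_pos: [0.5865, 0.043, 0.2334]
tcp_rot: [-0.0, 1.0, 0.01, -0.001]
contact_force: [6.0, -2.6, -11.8]
width: 0.255
gripper_force: 39.9
```

```bash
python3 ang.py | grep -E "in'|\["
```

```text
14.0833 [0.5865 0.043  0.2334] [  6.   -2.6 -11.8] 0.255064230684694 39.92636740207672
('top', 1) [(48.5, 277), (49.0, 275), (48.0, 274), (49.5, 269)]
('in', 1) [(51.0, 270), (50.5, 270), (51.5, 265), (50.0, 264)]
('bot', 1) [(52.5, 276), (52.0, 274), (53.0, 274), (51.5, 269)]
('side', 1) [(52.0, 292), (52.5, 289), (51.5, 289), (53.0, 281)]
('sidein', 1) [(49.0, 191), (49.5, 190), (48.5, 190), (50.0, 189)]
('top', -1) [(48.5, 218), (49.0, 218), (48.0, 215), (49.5, 213)]
('in', -1) [(50.5, 301), (50.0, 300), (51.0, 296), (49.5, 292)]
('bot', -1) [(52.5, 218), (53.0, 217), (52.0, 216), (53.5, 212)]
('side', -1) [(48.0, 190), (47.5, 190), (48.5, 190), (47.0, 189)]
('sidein', -1) [(49.5, 213), (49.0, 212), (50.0, 212), (48.5, 210)]
```

```bash
python3 -c "
from h import *
print(ticket.close_job())"
```

```text
the job is handed in; nothing more can be done
None
```

The chipped quartz point is in the basket, put there with the lid still shut, and the gripper is holding the lid open at about 50° (measured from the scene camera); the job is handed in, but no verdict came back.

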